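# Close the curing drawer, switch on and press start

## Task

Start a cure with the curing unit: push its open drawer fully home with your closed fingertips, then press the white-marked end of the rocker switch fully down so that it stays on, then press the green button well in and let it come up again. Do them in that order; never press the red button or touch the ear cast lying in the drawer, and lift nothing. Leave the jar, tape, eraser, wax offcut and bead tray where they are.

Things in the scene. Friction and masses are not known exactly. Their poses are not given: they have to be found in the camera images.
- curer: fixed white and grey curing unit, 140 mm deep (x), 280 wide (y). Origin: centre of its underside; x points to its back, y to its left, the drawer front faces -x. Left: white chamber, y 10 to 140 mm, roof 77 high. Right: grey control deck, y -140 to 10, top 40 high; rocker at its front (x -38, y -65), a green and a red button behind it (x 36, y -29 and -101, either way round)
- drawer_front (a point): centre of the outer face of the drawer's white front plate (130 mm wide, 58 mm high, its upper edge 68 mm over the table); the point moves with the drawer and lies 39 mm over the table; its axes are the unit's
- drawer (a joint): how far the drawer stands out of the unit, m: 0 is fully home (a stop), grows as it opens; it slides along the unit's x, about 2 N of friction, stays where left
- drawer_tray (a point): centre of the inner floor of the drawer, moves with it; axes as the unit's. The inside is 112 mm long (x) and 104 mm wide (y), walls 34 mm high
- rocker (a joint): tilt of the rocker switch, rad: -0.2 is off (its right end with the white mark stands up), 0 level, +0.2 is on (marked end fully down). Stays where left; friction moment 0.03 N m
- rocker_on_end (a point): the white mark on a blue band on the upper face of the rocker's right (-y) end, where to press. Grey paddle 64 mm long (unit y), 30 wide, 10 thick, pivoting about its middle 24 mm left of this mark, 52 mm over the table; the mark sinks about 10 mm, from 62 to 52 mm over the table
- start_top (a point): centre of the top of the green start button, cap 28 mm across, 62 mm over the table when up, in a round black housing (44 mm across, its top 52 mm over the table) on the deck
- start (a joint): how far the green button is pressed, m: 0 up, 0.006 fully down; springs back; fully down takes 4 N
- stop_top (a point): centre of the top of the red stop button, same size and height as the green one
- stop (a joint): how far the red button is pressed, m: 0 up, 0.006 down; same spring
- cast: loose flesh-coloured ear cast, 69x35x17 mm, lying in the drawer; origin at its underside
- jar: loose jar with a black lid, 58 mm across, 69 mm high, to the right of the unit; origin at its underside
- tape: loose roll of masking tape lying flat, 89 mm across, 19 mm high, to the left of the unit; origin at its underside
- eraser: loose eraser, 19x42x12 mm, on the table in front of the control deck; origin at its underside
- wax: loose small green wax offcut, 22x30x12 mm, on the rear of the chamber's roof; origin at its underside
- tray: loose small orange tray of beads, 40x60x12 mm, behind the unit; origin at its underside

How it is judged:
On the way, in this order (a step that is already met when the one before it is completed fails the run):
1. the drawer is fully home (value of joint drawer below 0.005 m), for 0.2 s.
2. the rocker is on, the drawer still home (value of joint rocker above 0.12 rad and value of joint drawer below 0.005 m), for 0.1 s.
3. the green button is pressed in, drawer home and rocker on (all of step 2 and value of joint start above 0.0035 m), for 0.05 s.
At the end, for the whole second after the job is handed in: drawer within 5 mm of home, rocker tilted on (over 0.12 rad), both buttons up (under 1.5 mm), the ear cast lying at rest in the drawer (all of step 2 and value of joint each of start, stop below 0.0015 m and linear speed of cast below 0.02 m/s and x of cast in the frame of drawer_tray between -0.056 and 0.056 m and y of cast in the frame of drawer_tray between -0.052 and 0.052 m and height (world z) of cast below 0.03 m); the robot touches nothing.
It fails at once if the red button is pressed (value of joint stop above 0.0025 m).
It fails at once if out of order: the green button is pressed while the drawer is open or the rocker is off, or the rocker is on while the drawer is open ((value of joint start above 0.0025 m and (value of joint drawer above 0.008 m or value of joint rocker below 0.05 rad)) or (value of joint rocker above 0.12 rad and value of joint drawer above 0.008 m)).
It fails at once if the robot touches the ear cast (contact force between any of the fingers, the arm and cast above 0.5 N).
It fails at once if the ear cast is lifted (height (world z) of cast above 0.045 m).
It fails at once if the jar, tape, eraser, wax offcut or bead tray is moved or lifted by over 20 mm (distance of any of jar, tape, eraser, wax, tray from where it was at the start of the episode above 0.02 m).
It also fails if it takes over 43 s, if anything falls off the work surface, if the arm or the gripper's body presses on something with over 40 N, if the wrist force passes 120 N, or if a joint passes its speed limit or range.

## Robot

A 6-joint arm with a two-finger parallel gripper is mounted at the origin on a cart in front of the work surface, level with it; the furniture and walls round the work are solid. World frame = base frame: x ahead of the robot, y to its left, z up, the work surface at z = 0. Lengths are in m, angles in rad, forces in N, time in s.
With the tool pointing down it reaches from about 0.35 to 0.725 m from the base axis. Payload 6 kg.
Tool frame: the origin (TCP) lies midway between the tips of the shut fingers; the grasp point (between the pads) lies 19 mm behind it; z points along the fingers, y is the line along which they close (so a half turn about z gives the same grasp; the last joint's range is limited). The gripper opens to 85 mm and grips with 20 to 120 N. Pads are 22 mm wide; open, the fingers measure 114 mm over their backs; the gripper's body (76 mm by 85 mm) begins 54 mm behind the grasp point. The pads swing forward as they close: fully open they stand 13 mm farther back than shut.
Start: joints at [-0.87, 0.04, 0.085, 0, -1.615, -0.334], TCP at [0.215, -0.56, 0.197] pointing down, gripper open.
Joint ranges: [-2.56, 2.56], [-1.29, 2.01], [-1.08, 1.49], [-3.29, 1.98], [-2.81, -0.18], [-2.99, 2.99]. Speed limits (rad/s): [2.57, 2.57, 3.01, 3.14, 3.14, 3.14].

## Interface

Orientations are given as a rotation vector (axis times angle).
In Python, from station import r gives the robot as it stands.
- The arm moves only by the shell command python3 -m jog 'ROWS'. ROWS is JSON, a list of rows, each a list of 7 numbers: the opening, from 0 (shut) to 1 (fully open), then the shift along the tool's x, y, z in cm, then the turn, a rotation vector about the tool's x, y, z in rad. In form: [[jaw, dx, dy, dz, ax, ay, az], ...]. A call has 1 to 8 rows; each row is the pose to reach, as a shift and turn from the pose commanded when the call began, along the tool's axes at that moment; what a row does not reach only later rows make up. A row lasts 1/12 s, in which the tool goes at most 41.7 mm and 7.16 degrees, less where a joint would pass 70% of its speed; a pose out of reach is approached as far as the arm can. A call with a gripper value outside its range is refused whole. The fingers move at their own pace and stop on an object; the grip force is fixed at half the most. Time passes only in rows, so rows that repeat a pose let the fingers close. It gives the time, the measured TCP pose, the force, the opening and the grip force at its end, in the units of the state.
- r.read_state(): the state, without advancing time (a new reading comes with each control period).
- r.capture(name): name is "scene" or "top"; returns the picture (420x560x3 uint8, blue, green, red); there is no depth.
- r.camera_model(name): a dict with "intrinsics" (3x3 intrinsics, pixels), "origin" and "orientation" of the camera in the world. Camera axes: x right, y up, looking along -z (the intrinsics and any distortion apply to the point x, -y, -z); pixel columns grow to the right and rows downward; lengths in m; the calibration is good to about 2 mm. A picture is of the moment at which its call begins. camera_model takes no time and is no camera call.
- r.finish_job(): hands the job in; it is judged then, once.
The state is a dict: "time_s": time; "joint_pos": joint angles; "joint_vel": joint speeds; "joint_torque": joint torques, N m; "tcp_pos": TCP position; "ee_rot": TCP orientation; "wrist_force": force on the tool from outside, world axes, zero at the start; "ft_torque": the same for the moment, N m; "gripper_width": finger opening in m; "grasp_force": force on a finger pad.
Only numpy, scipy, OpenCV 4.12 (cv2) and the standard library are available. Lean on these libraries where they do the work, as an engineer would, in place of code of your own. Each camera call takes 0.05 s, during which the arm holds its last target. There are 200 camera calls.

## Working session

There is one attempt and no reset: what is moved stays moved. The work goes in short steps, Python scripts to look and compute and a shell command to move; the robot and the scene stay as the last step left them, time stands still between calls to the robot, and variables do not carry over. Pictures are saved under pics/ and viewed, at most 10 in all, crops included, and the job is handed in when it is done.

```bash
mkdir -p pics; python3 - <<'E'
from station import r
import cv2
for n in("scene","top"):
    cv2.imwrite(f"pics/{n}0.png",r.capture(n)); c=r.camera_model(n); print(n,c)
s=r.read_state();print(s['time_s'],s['tcp_pos'],s['ee_rot'])
E
```

```text
scene {'intrinsics': array([[398.73525382,   0.        , 284.03337587],
       [  0.        , 398.73525382, 207.2245032 ],
       [  0.        ,   0.        ,   1.        ]]), 'origin': array([0.03086343, 0.49849717, 0.48948057]), 'orientation': array([ 0.56615498, -1.18673076, -1.94165956])}
top {'intrinsics': array([[433.62608962,   0.        , 274.41288128],
       [  0.        , 433.62608962, 208.70356301],
       [  0.        ,   0.        ,   1.        ]]), 'origin': array([0.47593269, 0.03632577, 1.07914785]), 'orientation': array([ 0.11161199, -0.12934041, -1.57893359])}
0.1 [ 0.21511244 -0.55974015  0.19627083] [ 5.72854210e-01 -3.08848270e+00 -2.44127884e-03]
```

View pics/top0.png

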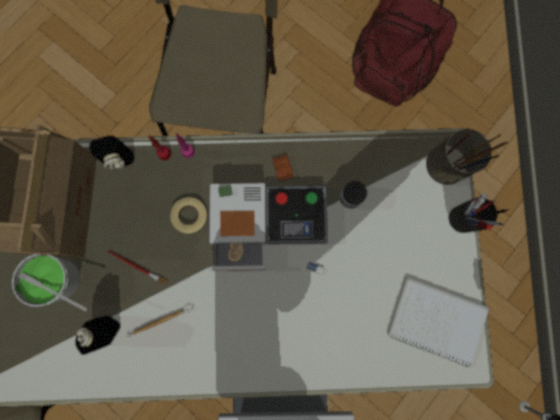

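View pics/scene0.png

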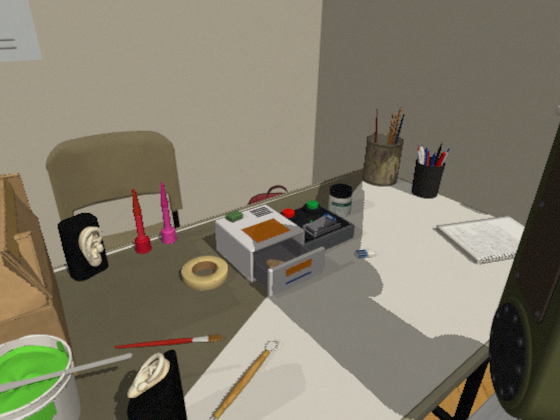

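The top view shows the chamber at about (237,212), the deck at (297,214), the red button at (282,199), green at (312,198), the rocker near (297,230) and the drawer front edge near row 267. The eraser is at (316,267) and the jar at (353,193). So green is the right-hand button (y -101). Next I'll measure these and zoom in.

```bash
cat > h.py <<'E'
import numpy as np,cv2
from station import r
from scipy.spatial.transform import Rotation as R
def ray(n,u,v):
    c=r.camera_model(n);K=c['intrinsics'];d=np.array([(u-K[0,2])/K[0,0],-(v-K[1,2])/K[1,1],-1])
    return np.array(c['origin']),R.from_rotvec(c['orientation']).apply(d)
def plane(n,u,v,z):
    o,d=ray(n,u,v);return o+d*(z-o[2])/d[2]
def proj(n,p):
    c=r.camera_model(n);q=R.from_rotvec(c['orientation']).inv().apply(np.array(p)-c['origin']);K=c['intrinsics']
    return K[0,0]*q[0]/-q[2]+K[0,2],K[1,1]*q[1]/q[2]+K[1,2]
E
python3 - <<'E'
from h import *
for n,(x0,x1,y0,y1) in {"top":(200,360,170,290),"scene":(205,365,175,295)}.items():
    im=cv2.imread(f"pics/{n}0.png"); h=cv2.cvtColor(im,cv2.COLOR_BGR2HSV).astype(int)
    H,S,V=h[...,0],h[...,1],h[...,2]
    for nm,m,z in (("green",(abs(H-65)<15)&(S>150)&(V>50),.062),("red",((H<6)|(H>174))&(S>190)&(V>80),.062),("blue",(abs(H-112)<14)&(S>90),.062)):
        M=np.zeros_like(m);M[y0:y1,x0:x1]=m[y0:y1,x0:x1]
        k,l,st,ce=cv2.connectedComponentsWithStats(M.astype(np.uint8))
        for i in range(1,k):
            if st[i,4]>5: print(n,nm,st[i],ce[i].round(1),plane(n,*ce[i],z).round(4))
    cv2.imwrite(f"pics/{n}0c.png",cv2.resize(im[y0:y1,x0:x1],None,fx=5,fy=5,interpolation=cv2.INTER_CUBIC))
E
```

```text
top green [306 193  11  11  44] [311.2 197.4] [ 0.6593 -0.0643  0.062 ]
top red [276 194  11   9  53] [281.4 197.9] [0.6587 0.007  0.062 ]
top blue [304 222   6   5  15] [306.7 223.5] [ 0.5966 -0.0519  0.062 ]
top blue [304 231   6   5  17] [306.9 233.4] [ 0.5734 -0.0519  0.062 ]
scene green [307 201  12   9  81] [312.1 204.7] [ 0.6477 -0.0584  0.062 ]
scene red [282 209  13   9  90] [288.4 212.7] [0.6479 0.0114 0.062 ]
scene blue [324 213  12   8  39] [329.6 216.3] [ 0.5829 -0.0541  0.062 ]
scene blue [359 255   6   2   7] [361.1 255.1] [ 4.369e-01 -1.000e-04  6.200e-02]
scene blue [286 272  25  12  35] [298.2 277.2] [0.4532 0.1391 0.062 ]
```

View pics/top0c.png

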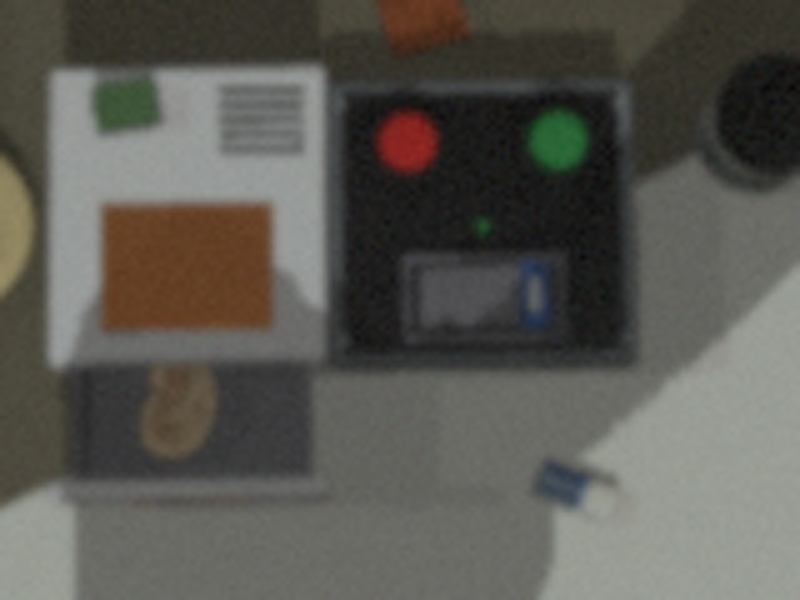

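View pics/scene0c.png

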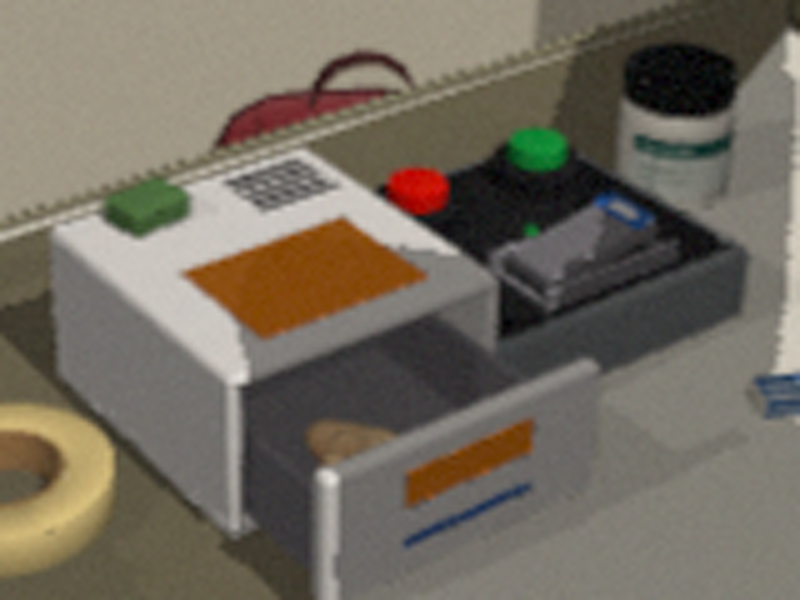

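The close-ups fit a unit with almost no yaw and its origin near (0.623, 0.037). The white mark is at about (0.585, -0.052) and green at (0.659, -0.064), which agrees with the given geometry. I'll close the jaw, square up the tool and head for the spot in front of the drawer.

```bash
python3 - <<'E'
from h import *
print([plane("top",u,v,.068).round(4) for u,v in((239,267),(239,269),(214,268),(265,268))])
print("roof/deck corners",[plane("top",200+u/5,170+v/5,z).round(4) for u,v,z in((48,66,.077),(326,66,.077),(48,366,.077),(630,85,.04),(635,362,.04))])
s=r.read_state();print(R.from_rotvec(s['ee_rot']).as_matrix().round(3))
E
python3 -m jog '[[0,-44,55,0,0,0,0.367],[0,-44,55,0,0,0,0.367],[0,-44,55,0,0,0,0.367],[0,-44,55,0,0,0,0.367],[0,-44,55,0,0,0,0.367],[0,-44,55,0,0,0,0.367],[0,-44,55,0,0,0,0.367],[0,-44,55,0,0,0,0.367]]'
```

```text
[array([0.4966, 0.1074, 0.068 ]), array([0.492 , 0.1074, 0.068 ]), array([0.495, 0.165, 0.068]), array([0.4936, 0.0474, 0.068 ])]
roof/deck corners [array([0.693, 0.176, 0.077]), array([0.6917, 0.045 , 0.077 ]), array([0.5517, 0.1745, 0.077 ]), array([ 0.6887, -0.1033,  0.04  ]), array([ 0.5532, -0.1016,  0.04  ])]
[[-0.933 -0.359 -0.001]
 [-0.359  0.933  0.001]
 [ 0.     0.002 -1.   ]]
time_s: 0.77
tcp_pos: [0.3137, -0.2488, 0.197]
ee_rot: [0.002, 3.141, 0.001]
wrist_force: [0.1, -0.1, 1.1]
gripper_width: 0.0003
grasp_force: 0.0
```

```bash
python3 -m jog '[[0,-12.5,36,0,0,0,0],[0,-12.5,36,0,0,0,0],[0,-12.5,36,0,0,0,0],[0,-12.5,36,0,0,0,0],[0,-12.5,36,0,0,0,0],[0,-12.5,36,0,0,0,0],[0,-12.5,36,0,0,0,0],[0,-12.5,36,0,0,0,0]]'
python3 -m jog '[[0,-12.5,5,6,0,0,0],[0,-12.5,5,6,0,0,0],[0,0,3,10,0,0,0],[0,0,3,16,0,0,0],[0,0,3,16,0,0,0],[0,0,3,16,0,0,0],[0,0,3,16,0,0,0]]' >/dev/null --help 2>/dev/null; python3 -c "
from h import *;s=r.read_state();print(s['time_s'],s['tcp_pos'],s['wrist_force'])"
```

```text
time_s: 1.43
tcp_pos: [0.4232, 0.0667, 0.1974]
ee_rot: [-0.001, 3.141, 0.001]
wrist_force: [2.0, -0.6, 1.0]
gripper_width: 0.0001
grasp_force: 0.0
1.4333 [0.42321977 0.06673415 0.19739778] [ 1.96732595 -0.63915451  0.95882162]
```

```bash
python3 -m jog '[[0,-1,4,0,0,0,0],[0,-1,4.3,3,0,0,0],[0,-1,4.3,7,0,0,0],[0,-1,4.3,11,0,0,0],[0,-1,4.3,14,0,0,0],[0,-1,4.3,15.7,0,0,0],[0,-1,4.3,15.7,0,0,0],[0,-1,4.3,15.7,0,0,0]]'
```

```text
time_s: 2.1
tcp_pos: [0.433, 0.1069, 0.0402]
ee_rot: [-0.0, -3.14, 0.002]
wrist_force: [-0.4, -1.0, 1.1]
gripper_width: 0.0004
grasp_force: 0.0
```

```bash
python3 -m jog '[[0,-1.5,0.3,0,0,0,0],[0,-3,0.3,0,0,0,0],[0,-3.7,0.3,0,0,0,0],[0,-4.2,0.3,0,0,0,0],[0,-4.7,0.3,0,0,0,0],[0,-5.2,0.3,0,0,0,0],[0,-5.7,0.3,0,0,0,0],[0,-6.2,0.3,0,0,0,0]]'
python3 -m jog '[[0,-0.5,0,0,0,0,0],[0,-1,0,0,0,0,0],[0,-1.5,0,0,0,0,0],[0,-2,0,0,0,0,0],[0,-2.4,0,0,0,0,0],[0,-2.8,0,0,0,0,0],[0,-2.8,0,0,0,0,0]]'
```

```text
time_s: 2.77
tcp_pos: [0.4956, 0.1104, 0.0406]
ee_rot: [0.0, 3.141, 0.0]
wrist_force: [-0.6, 0.4, -0.4]
gripper_width: 0.0
grasp_force: 0.0
time_s: 3.35
tcp_pos: [0.5238, 0.1102, 0.0402]
ee_rot: [-0.001, -3.141, 0.0]
wrist_force: [0.4, -0.1, -0.9]
gripper_width: 0.0
grasp_force: 0.0
```

```bash
python3 - <<'E'
from h import *
a=r.capture("top")[170:290,200:360];b=r.capture("scene")[175:295,205:365]
cv2.imwrite("pics/p1.png",np.vstack([cv2.resize(i,(400,300),interpolation=cv2.INTER_CUBIC) for i in(a,b)]))
E
```

```text
(no output)
```

View pics/p1.png

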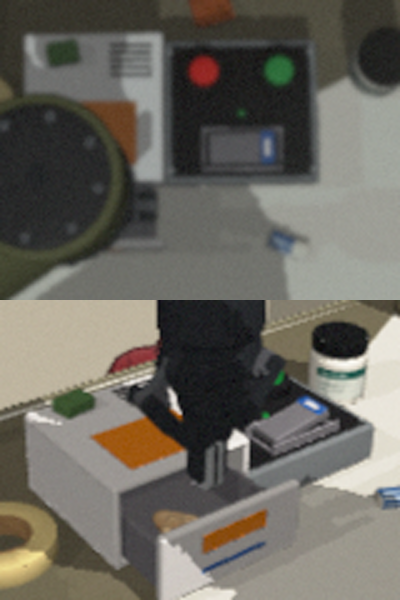

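The scene view shows the drawer still out: its plate edge is at the same pixels as before, with the fingers beyond it near (290,249). I'll check the reported TCP against the picture.

```bash
python3 - <<'E'
from h import *
s=r.read_state();print(s['time_s'],s['tcp_pos'],s['ee_rot'],s['wrist_force'],s['joint_pos'])
print(proj("scene",s['tcp_pos']),[proj("scene",(.494,y,.068)) for y in(.047,.112,.177)],[proj("scene",(.524,.11,z)) for z in (.06,.08,.1)])
cv2.imwrite("pics/p2.png",cv2.resize(r.capture("scene")[120:300,205:365],(640,720)[:1]+(600,),interpolation=cv2.INTER_CUBIC))
E
```

```text
3.45 [0.52326728 0.11026858 0.04019917] [-6.07582657e-04 -3.14120003e+00  1.18555176e-04] [ 0.86076131 -1.04687938 -0.53088674] [ 5.83845498e-01 -9.54941408e-02 -3.35082454e-01 -1.57986233e-04
 -1.33157713e+00 -2.15499121e+00]
(np.float64(286.6390489979355), np.float64(262.3696252118791)) [(np.float64(322.49373522890585), np.float64(246.65891574793835)), (np.float64(295.9394302067872), np.float64(257.9293801462685)), (np.float64(266.70463454623007), np.float64(270.3375272776024))] [(np.float64(286.7815514230156), np.float64(253.56443841730214)), (np.float64(287.0527874579236), np.float64(244.68919564528505)), (np.float64(287.33088137669847), np.float64(235.58955280695187))]
```

View pics/p2.png

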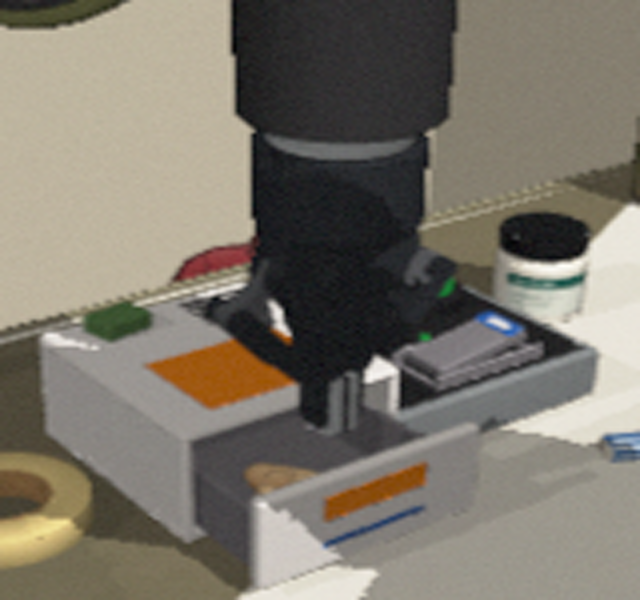

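The drawer hasn't moved, and the fingertips show at about (288,249), where the reported TCP predicts row 262. That's roughly 30 mm higher than reported, so they passed over the plate. I'll back out upward and check the bias from the cleared position.

```bash
python3 - <<'E'
from h import *
for z in(.2,.25,.3,.35):print(plane("top",217,239,z).round(3))
E
python3 -m jog '[[0,0,0,2,0,0,0]]' >/dev/null 2>&1 --help
python3 -m jog '[[0,0,0,-4,0,0,0],[0,3,0,-4,0,0,0],[0,7,0,-4,0,0,0],[0,10,0,-4,0,0,0],[0,10,0,-1,0,0,0],[0,10,0,0,0,0,0],[0,10,0,0,0,0,0]]'
python3 - <<'E'
from h import *
s=r.read_state();p=s['tcp_pos'];u,v=proj("scene",p);print(p,u,v)
im=r.capture("scene");u,v=int(u),int(v);c=im[v-100:v+50,u-100:u+100].copy();cv2.imwrite("pics/p3.png",cv2.resize(c,(800,600),interpolation=cv2.INTER_CUBIC))
E
```

```text
[0.551 0.143 0.2  ]
[0.546 0.137 0.25 ]
[0.542 0.131 0.3  ]
[0.538 0.125 0.35 ]
time_s: 4.08
tcp_pos: [0.4215, 0.1097, 0.0379]
ee_rot: [0.0, -3.138, 0.002]
wrist_force: [-0.1, 0.4, -0.2]
gripper_width: -0.0003
grasp_force: 0.0
[0.42148047 0.1096597  0.0379014 ] 322.2414548951443 291.48523019933657
```

View pics/p3.png

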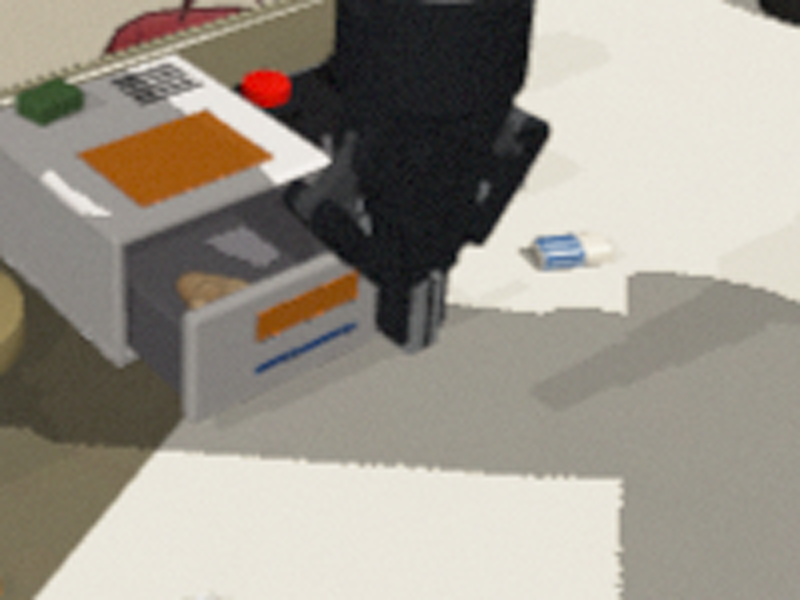

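Same here: predicted tip at crop (400,400), seen at (418,345), again about 30 mm high. I'll settle the real tip height by touching the clear table gently.

```bash
for i in 1; do python3 -m jog '[[0,0,0,1.5,0,0,0],[0,0,0,3,0,0,0],[0,0,0,3,0,0,0]]'; python3 -m jog '[[0,0,0,0.3,0,0,0],[0,0,0,0.3,0,0,0]]'; python3 -m jog '[[0,0,0,0.3,0,0,0],[0,0,0,0.3,0,0,0]]';  done | grep -v grip
```

```text
time_s: 4.38
tcp_pos: [0.4224, 0.1095, 0.0083]
ee_rot: [-0.002, -3.137, 0.004]
wrist_force: [-0.3, -0.1, -0.8]
grasp_force: 0.0
time_s: 4.55
tcp_pos: [0.4239, 0.1103, 0.008]
ee_rot: [0.001, 3.141, -0.001]
wrist_force: [0.9, -0.1, -1.2]
grasp_force: 0.0
time_s: 4.72
tcp_pos: [0.4236, 0.1105, 0.0047]
ee_rot: [0.001, 3.141, 0.001]
wrist_force: [0.2, -0.2, 0.2]
grasp_force: 0.0
```

```bash
(python3 -m jog '[[0,0,0,0.4,0,0,0],[0,0,0,0.4,0,0,0]]'; python3 -m jog '[[0,0,0,0.4,0,0,0],[0,0,0,0.4,0,0,0]]'; python3 -m jog '[[0,0,0,0.4,0,0,0],[0,0,0,0.4,0,0,0]]') | egrep 'pos|wrist'
```

```text
tcp_pos: [0.423, 0.1103, -0.0001]
wrist_force: [-0.7, 0.2, 0.1]
tcp_pos: [0.4229, 0.1102, -0.0044]
wrist_force: [-0.9, 0.2, 0.4]
tcp_pos: [0.4229, 0.1102, -0.0084]
wrist_force: [0.0, -0.5, -0.0]
```

```bash
python3 - <<'E'
from h import *
p=r.read_state()['tcp_pos'];u,v=map(int,proj("scene",p));print(p,u,v)
c=r.capture("scene")[v-50:v+25,u-50:u+50];cv2.imwrite("pics/p4.png",cv2.resize(c,(800,600),interpolation=cv2.INTER_CUBIC))
E
```

```text
[ 0.42287011  0.11016938 -0.00840689] 319 311
```

View pics/p4.png

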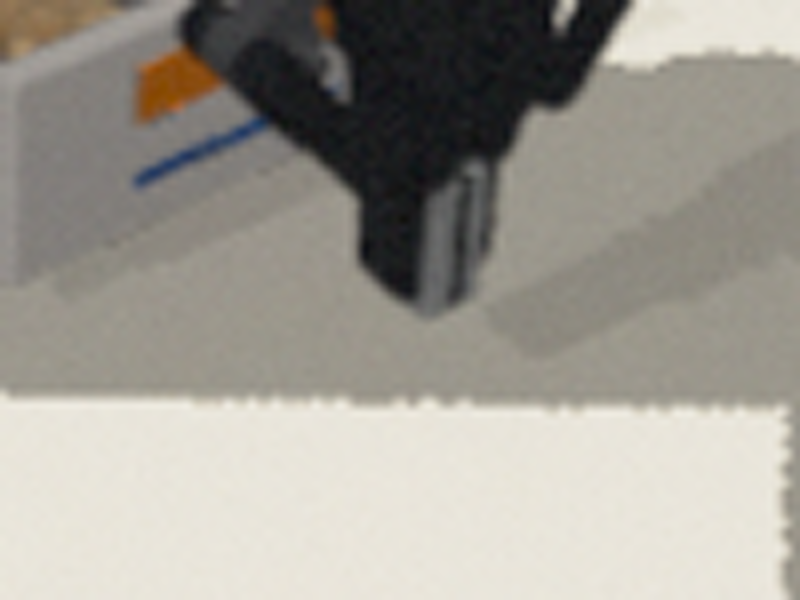

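The reported z is already below the table with no contact, so the bias is real. In the view the tip at (322,298) is still clear of its shadow. I'll keep going until it touches.

```bash
(python3 -m jog '[[0,0,0,0.8,0,0,0],[0,0,0,0.8,0,0,0]]'; python3 -m jog '[[0,0,0,0.3,0,0,0],[0,0,0,0.3,0,0,0]]'; python3 -m jog '[[0,0,0,0.2,0,0,0],[0,0,0,0.2,0,0,0]]';python3 -m jog '[[0,0,0,0.2,0,0,0],[0,0,0,0.2,0,0,0]]') | egrep 'pos|wrist'
```

```text
tcp_pos: [0.4225, 0.1101, -0.0172]
wrist_force: [0.1, -0.6, -0.1]
tcp_pos: [0.4229, 0.1102, -0.0193]
wrist_force: [-0.5, 0.4, -0.5]
tcp_pos: [0.4231, 0.1103, -0.0209]
wrist_force: [-0.9, -0.5, -0.2]
tcp_pos: [0.4231, 0.1103, -0.0229]
wrist_force: [0.4, -0.7, -0.5]
```

```bash
(python3 -m jog '[[0,0,0,0.2,0,0,0],[0,0,0,0.2,0,0,0]]'; python3 -m jog '[[0,0,0,0.2,0,0,0],[0,0,0,0.2,0,0,0]]'; python3 -m jog '[[0,0,0,0.2,0,0,0],[0,0,0,0.2,0,0,0]]') | egrep 'pos|wrist'
```

```text
tcp_pos: [0.4231, 0.1103, -0.025]
wrist_force: [-0.2, 0.0, 0.9]
tcp_pos: [0.4231, 0.1103, -0.027]
wrist_force: [0.3, -0.1, 0.6]
tcp_pos: [0.4231, 0.1103, -0.029]
wrist_force: [0.8, -0.8, -0.2]
```

```bash
(python3 -m jog '[[0,0,0,0.2,0,0,0],[0,0,0,0.2,0,0,0]]'; python3 -m jog '[[0,0,0,0.2,0,0,0],[0,0,0,0.2,0,0,0]]') | egrep 'pos|wrist'
python3 - <<'E'
from h import *
p=r.read_state()['tcp_pos'];u,v=map(int,proj("scene",[p[0],p[1],0]));print(p,u,v)
c=r.capture("scene")[v-50:v+25,u-50:u+50];cv2.imwrite("pics/p5.png",cv2.resize(c,(800,600),interpolation=cv2.INTER_CUBIC))
E
```

```text
tcp_pos: [0.4231, 0.1103, -0.0311]
wrist_force: [0.3, -0.4, -0.2]
tcp_pos: [0.4231, 0.1103, -0.033]
wrist_force: [0.4, -0.6, -0.3]
[ 0.42307546  0.11025959 -0.03302842] 319 307
```

View pics/p5.png

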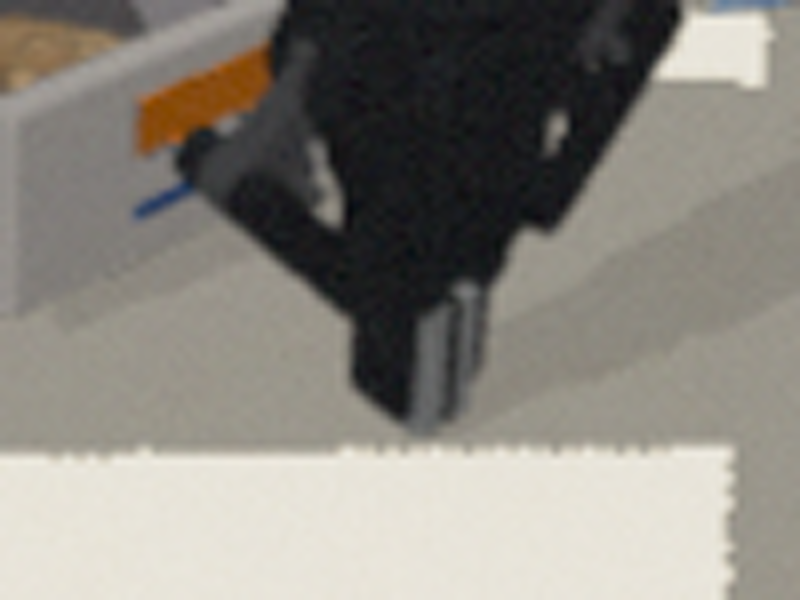

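The tip's underside is centred near (321,305), close to the (319,307) expected at table height. So xy agrees within a few mm and z reads about 34 mm low. I'll take a couple more steps for the actual contact.

```bash
python3 -c "
from h import *
print(plane('scene',321.5,305,0),plane('scene',321.5,305,.004))"; (python3 -m jog '[[0,0,0,0.2,0,0,0],[0,0,0,0.2,0,0,0]]'; python3 -m jog '[[0,0,0,0.2,0,0,0],[0,0,0,0.2,0,0,0]]') | egrep 'pos|wrist'
```

```text
[0.42702001 0.10312012 0.        ] [0.42378265 0.10635111 0.004     ]
tcp_pos: [0.4236, 0.1105, -0.0339]
wrist_force: [-2.6, -0.8, 6.1]
tcp_pos: [0.4237, 0.1104, -0.034]
wrist_force: [-10.6, -1.0, 18.9]
```

Contact is at reported z = -0.034, so true z is about reported + 0.034. Next I'll lift to a true tip height of 30 mm and push the drawer.

```bash
python3 -m jog '[[0,0,0,-3.3,0,0,0],[0,0,0.2,-3.3,0,0,0],[0,-2,0.2,-3.3,0,0,0],[0,-4,0.2,-3.3,0,0,0],[0,-5,0.2,-3.3,0,0,0],[0,-5.5,0.2,-3.3,0,0,0],[0,-6,0.2,-3.3,0,0,0],[0,-6.5,0.2,-3.3,0,0,0]]' |egrep 'pos|wr'
python3 -m jog '[[0,-0.5,0,0,0,0,0],[0,-1,0,0,0,0,0],[0,-1.5,0,0,0,0,0],[0,-2,0,0,0,0,0]]'|egrep 'pos|wr'
```

```text
tcp_pos: [0.4879, 0.1122, -0.0039]
wrist_force: [-2.0, -0.4, 1.0]
tcp_pos: [0.5083, 0.1123, -0.0039]
wrist_force: [-3.5, -0.7, -0.6]
```

```bash
for k in 1; do python3 -m jog '[[0,-0.5,0,0,0,0,0],[0,-1,0,0,0,0,0],[0,-1.5,0,0,0,0,0]]'; python3 -m jog '[[0,-0.4,0,0,0,0,0],[0,-0.8,0,0,0,0,0]]';python3 -m jog '[[0,-0.2,0,0,0,0,0],[0,-0.4,0,0,0,0,0]]'; done|egrep 'pos|wr'
```

```text
tcp_pos: [0.5236, 0.1123, -0.0039]
wrist_force: [-2.3, -0.3, -0.7]
tcp_pos: [0.5304, 0.1121, -0.004]
wrist_force: [-33.2, 5.3, 19.9]
tcp_pos: [0.5299, 0.112, -0.0039]
wrist_force: [-41.5, 4.5, 23.0]
```

```bash
python3 -m jog '[[0,2,0,0,0,0,0],[0,6,0,0,0,0,0],[0,8,0,0,0,0,0],[0,8,0,-4,0,0,0],[0,8,0,-8,0,0,0],[0,8,0,-12,0,0,0],[0,8,0,-12,0,0,0]]'|egrep 'pos|wr'
python3 - <<'E'
from h import *
a=r.capture("top")[170:290,200:360];b=r.capture("scene")[175:295,205:365]
cv2.imwrite("pics/p6.png",np.vstack([cv2.resize(i,(400,300),interpolation=cv2.INTER_CUBIC) for i in(a,b)]))
im=r.capture("top")
for x in (222,240,258): print(x,cv2.cvtColor(im,cv2.COLOR_BGR2GRAY)[225:275,x])
E
```

```text
tcp_pos: [0.46, 0.1136, 0.1268]
wrist_force: [1.2, 1.4, 1.4]
222 [ 78  76  77  77  73  74  78  76  75  80  84  93 108 114 114 113 111  98
 100 107 110 100  79  58  50  54  53  54  55  52  50  40  45  49  57  64
  65  66  54  44  35  37  38  35  40  38  44  36  36  38]
240 [ 71  78  76  75  78  78  76  77  74  78  87 104 112 118 115 114 105  95
 101 112 111 100  78  59  59  77  99 108 111 117 116 111 115 116 113 116
 113 112 105  90  69  48  40  32  32  36  37  32  40  40]
258 [156 156 163 167 167 167 166 164 168 167 167 167 165 167 167 165 150 131
 139 154 154 131  98  95 103 109 114 113 114 115 112 115 114 114 114 117
 113 112 117 114 113 114 111 112 115 114 114 115 111 116]
```

View pics/p6.png

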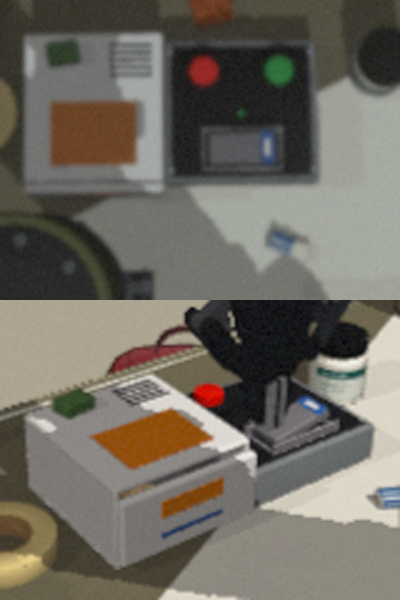

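The drawer is home: its plate sits flush against the unit's front in both views, near (237,246) in the top image. Next I'll move above the rocker's white mark.

```bash
python3 -m jog '[[0,-12.5,-16.7,0,0,0,0],[0,-12.5,-16.7,0,0,0,0],[0,-12.5,-16.7,0,0,0,0],[0,-12.5,-16.7,0,0,0,0],[0,-12.5,-16.7,0,0,0,0],[0,-12.5,-16.7,0,0,0,0],[0,-12.5,-16.7,4,0,0,0],[0,-12.5,-16.7,6,0,0,0]]'|egrep 'pos|wr'
python3 - <<'E'
from h import *
p=r.read_state()['tcp_pos'];print(p)
b=r.capture("scene");cv2.imwrite("pics/s7.png",b)
# dark gripper lowest pixels near the predicted tip
q=[p[0],p[1],p[2]+.034];print(proj("scene",q),proj("scene",(.585,-.052,.062)))
h=cv2.cvtColor(b,cv2.COLOR_BGR2HSV).astype(int);m=(abs(h[...,0]-112)<14)&(h[...,1]>90);m[:,:300]=0;m[:,:][230:]=0;m[:200]=0
y,x=np.nonzero(m);print(len(x),x.mean(),y.mean())
u,v=map(int,proj("scene",q));print(cv2.cvtColor(b,cv2.COLOR_BGR2GRAY)[v-14:v+22:2,u-22:u+22:2])
E
```

```text
tcp_pos: [0.5792, -0.0556, 0.0517]
wrist_force: [0.2, 0.6, -2.7]
[ 0.57917928 -0.05557484  0.05173417]
(np.float64(332.09959917853047), np.float64(207.28105964741368)) (np.float64(328.28241197813793), np.float64(216.15906223055805))
45 326.26666666666665 215.64444444444445
[[ 96  97  97  96  96  98  98  97  65  30  31  23  37  66 112  19  24  22
   18  13  18 151]
 [ 98  96  96  97  95  98  98  98  78  15  20  23  79 110 120  25  27  19
   13  21  27 184]
 [ 98  98  98  96  99  97  98  98  78  24  19  38 108 105 115  31  20  16
   37  93 167 198]
 [ 95  94  95  90  62  62  62  92  68  25  23  35 107 100 123 151 175 204
  226 222 192 185]
 [ 55  69  65  63  61  61  60  61  44  19  23  49 115  93 116 193 221 219
  206 189 141 185]
 [ 61  56  66  62  57  59  63  62  40  27  30  51 123  73 112 141 152 157
  127  66  70 194]
 [ 55  62  62  57  20  46  70  62  51  35  33  54 124  72 126 103 122  71
   70  99 139 197]
 [ 63  60  53  47  25  17  77  80  61  83  69  78 125  89 157 166 165 176
  184 179 164 193]
 [ 18  31  28  17  26  18  27  33  90  95 114 105 109 139 152 166 172 181
  185 177 161 193]
 [ 13  11  12  23  16  21  27  29  28  41 107 128 136 159 158 163 176 186
  186 176 165 192]
 [  1  18  13  15  15  23  22  32  40  37  30  66 112 150 177 184 189 190
  176 160 168 192]
 [ 12  21  17  12  24  26  37  62  86 157 103  40  28  81 140 168 189 186
  165 191 200 206]
 [ 15  16  17  23  22  60 111 106  95 130 191 125  68  39  36  87 134 200
  205 203 204 202]
 [ 39  21  15  52  89 105 107 107 112 107  87  83  97  56  28  27  48 124
  192 207 204 206]
 [ 70  78  91 106 108 105 106 105 111 111 116  98  89  58  28  21  23  28
   68 146 197 207]
 [107 106 108 107 107 107 106 110 114 120  89  81  68  86  81  73  21  29
   31  55 105 166]
 [105 105 108 108 107 110 113 117 100  84  64  84  95 107  88  80  29  33
   38  79 115 121]
 [ 97 107 105 107 108 117 112  93  73  87 113  92  85  88  78  42  61  90
  122 124 116 100]]
```

```bash
(python3 -m jog '[[0,0,0,0,0,0,0],[0,0,0,0,0,0,0],[0,0,0,0,0,0,0]]'; python3 -m jog '[[0,0,0,1,0,0,0],[0,0,0,1.6,0,0,0],[0,0,0,1.6,0,0,0]]';python3 -m jog '[[0,0,0,0.3,0,0,0],[0,0,0,0.6,0,0,0],[0,0,0,0.6,0,0,0]]')|egrep 'pos|wr'
```

```text
tcp_pos: [0.5814, -0.0546, 0.0585]
wrist_force: [0.3, -0.6, 1.2]
tcp_pos: [0.5794, -0.0544, 0.0388]
wrist_force: [-0.6, -0.0, 0.1]
tcp_pos: [0.5799, -0.0547, 0.0337]
wrist_force: [0.5, -1.2, -0.3]
```

```bash
(python3 -m jog '[[0,-0.4,0.1,0,0,0,0],[0,-0.4,0.1,0.4,0,0,0],[0,-0.4,0.1,0.4,0,0,0]]'; python3 -m jog '[[0,0,0,0.2,0,0,0],[0,0,0,0.4,0,0,0],[0,0,0,0.4,0,0,0]]';python3 -m jog '[[0,0,0,0.2,0,0,0],[0,0,0,0.3,0,0,0],[0,0,0,0.3,0,0,0]]')|egrep 'pos|wr'
```

```text
tcp_pos: [0.5841, -0.0536, 0.0296]
wrist_force: [0.5, 1.0, -1.0]
tcp_pos: [0.5842, -0.0538, 0.0261]
wrist_force: [-0.0, 0.1, 0.6]
tcp_pos: [0.5842, -0.0538, 0.0232]
wrist_force: [-0.8, 0.2, 0.9]
```

```bash
(python3 -m jog '[[0,0,0,0.2,0,0,0],[0,0,0,0.3,0,0,0],[0,0,0,0.3,0,0,0]]'; python3 -m jog '[[0,0,0,0.2,0,0,0],[0,0,0,0.2,0,0,0]]';python3 -m jog '[[0,0,0,0.2,0,0,0],[0,0,0,0.2,0,0,0]]')|egrep 'pos|wr'
```

```text
tcp_pos: [0.5843, -0.0541, 0.0203]
wrist_force: [0.4, -2.5, 2.6]
tcp_pos: [0.5844, -0.0541, 0.0194]
wrist_force: [-2.5, -2.8, 5.9]
tcp_pos: [0.5846, -0.0542, 0.0191]
wrist_force: [-7.6, -1.1, 14.1]
```

A hard stop at true z of about 53 mm means the marked end is fully down. I'll lift, check the mark's pixel position, and move above green.

```bash
python3 -m jog '[[0,0,0,-3,0,0,0],[0,0,0,-5,0,0,0],[0,-4,-0.5,-5,0,0,0],[0,-7.5,-1,-5,0,0,0],[0,-7.5,-1,-5,0,0,0],[0,-7.5,-1,-5,0,0,0],[0,-7.5,-1,-5,0,0,0]]'|egrep 'pos|wr'
python3 - <<'E'
from h import *
b=r.capture("scene");print(r.read_state()['tcp_pos'])
for im in(cv2.imread("pics/scene0.png"),b):
    h=cv2.cvtColor(im,cv2.COLOR_BGR2HSV).astype(int);m=(abs(h[...,0]-112)<14)&(h[...,1]>90);m[:,:315]=0;m[:,350:]=0;m[232:]=0;m[:195]=0
    y,x=np.nonzero(m);print(len(x),x.mean(),y.mean(),y.min(),y.max())
print(proj("scene",(.585,-.052,.062)),proj("scene",(.585,-.052,.052)))
E
```

```text
tcp_pos: [0.6587, -0.0634, 0.065]
wrist_force: [0.2, 0.3, -0.3]
[ 0.65876227 -0.06343128  0.06606028]
47 330.21276595744683 214.14893617021278 195 220
21 329.9047619047619 220.0952380952381 217 223
(np.float64(328.28241197813793), np.float64(216.15906223055805)) (np.float64(327.9512915418786), np.float64(220.07804786249517))
```

The mark now sits at row 220 (216 before), as expected for on. Now the green button.

```bash
(python3 -m jog '[[0,0,0,1.5,0,0,0],[0,0,0,3.2,0,0,0],[0,0,0,3.2,0,0,0],[0,0,0,3.2,0,0,0]]';python3 -m jog '[[0,0,0,0.4,0,0,0],[0,0,0,0.8,0,0,0],[0,0,0,0.8,0,0,0]]';python3 -m jog '[[0,0,0,0.2,0,0,0],[0,0,0,0.2,0,0,0]]')|egrep 'pos|wr'
```

```text
tcp_pos: [0.6583, -0.0636, 0.0346]
wrist_force: [-0.2, 1.0, 0.9]
tcp_pos: [0.6596, -0.0635, 0.0268]
wrist_force: [0.2, 1.6, 1.9]
tcp_pos: [0.6597, -0.0636, 0.0249]
wrist_force: [0.1, -0.7, 2.4]
```

```bash
(python3 -m jog '[[0,0,0,0.2,0,0,0],[0,0,0,0.2,0,0,0]]';python3 -m jog '[[0,0,0,0.2,0,0,0],[0,0,0,0.2,0,0,0],[0,0,0,0.2,0,0,0]]';python3 -m jog '[[0,0,0,0.1,0,0,0],[0,0,0,0.1,0,0,0]]')|egrep 'pos|wr'
```

```text
tcp_pos: [0.6597, -0.0636, 0.0227]
wrist_force: [0.8, 1.5, 3.7]
tcp_pos: [0.6598, -0.0636, 0.022]
wrist_force: [-2.1, 1.2, 8.8]
tcp_pos: [0.6598, -0.0637, 0.0219]
wrist_force: [-5.4, 2.3, 11.4]
```

Fully in: it hit the stop at about 0.022 with the force rising past 4 N. I'll release, verify and hand in.

```bash
python3 -m jog '[[0,0,0,-3,0,0,0],[0,0,0,-7,0,0,0],[0,5,0,-11,0,0,0],[0,9,0,-14,0,0,0],[0,13,0,-14,0,0,0],[0,17,0,-14,0,0,0],[0,20,0,-14,0,0,0],[0,20,0,-14,0,0,0]]'|egrep 'time|pos|wr'
python3 -m jog '[[0,0,0,0,0,0,0],[0,0,0,0,0,0,0],[0,0,0,0,0,0,0],[0,0,0,0,0,0,0]]'|egrep 'pos|wr'
python3 - <<'E'
from h import *
b=r.capture("scene")
for n,im in(("0",cv2.imread("pics/scene0.png")),("now",b)):
    h=cv2.cvtColor(im,cv2.COLOR_BGR2HSV).astype(int);H,S,V=h[...,0],h[...,1],h[...,2]
    for nm,m in(("green",(abs(H-65)<15)&(S>150)&(V>50)),("red",((H<6)|(H>174))&(S>190)&(V>80)),("blue",(abs(H-112)<14)&(S>90))):
        y,x=np.nonzero(m[195:232,275:350]);print(n,nm,len(x),x.mean()+275,y.mean()+195,y.min()+195)
print(proj("scene",(.659,-.064,.062)),proj("scene",(.659,-.064,.056)))
E
```

```text
time_s: 14.9
tcp_pos: [0.4558, -0.064, 0.1603]
wrist_force: [2.0, 0.3, 1.4]
tcp_pos: [0.4596, -0.0637, 0.1585]
wrist_force: [-0.2, 0.9, 0.3]
0 green 86 312.0581395348837 205.58139534883722 201
0 red 90 288.3777777777778 212.74444444444444 209
0 blue 48 329.6666666666667 214.04166666666666 195
now green 78 311.9871794871795 204.57692307692307 201
now red 87 288.0574712643678 212.68965517241378 209
now blue 29 324.6551724137931 216.3448275862069 196
(np.float64(310.826382579882), np.float64(202.24040970022045)) (np.float64(310.6911538797734), np.float64(204.49242573925304))
```

```bash
python3 -c "
from station import r
print(r.finish_job())"
```

```text
the job is handed in; nothing more can be done
None
```

The job is handed in at about 15 s of the 43 s: drawer pushed home, rocker on, and the green button pressed to its stop and back up; the red button and ear cast were never contacted as far as I could tell, and no verdict was returned. The reported TCP height read about 34 mm low, so the first push passed over the drawer front and I corrected it by touching the table.

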